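# Refit and latch the glass grinder's cover

### The job

Take the washed cover plate out of the drying rack and fit it flat into the recess on top of the glass grinder, lowering it in level in the grip rather than letting it drop in tilted. Then swing the steel latch bar over the cover until it reaches its stop, so that the cover is locked down. Leave the mug, the paint bottle and the brush where they are.

Things in the scene. Friction and masses are not known exactly. Their poses are not given: they have to be found in the camera images.
- cover: White slotted plastic plate, 0.12 kg, 130 mm long (x axis), 58 wide (z axis), 16 thick (y axis); origin at its centre. Starts standing loose on a long edge in the rack's middle slot (z up, centre 39 mm above the bench), so from above only its thickness can be gripped. Fitted, it lies flat: y vertical, either face up, either end first. The bench in front of the rack is clear.
- rack: Fixed grey drying rack, base 190 x 120 x 10 mm, rows of upright pegs with tops 32 mm above the bench. Origin at the middle of its underside; the slot holding the cover runs along its x axis, 21 mm wide; the cover stands within 20 mm of the slot's middle. Rack and grinder may be left or right of each other.
- grinder: Cream glass grinder, fixed, top 70 mm above the bench. Origin at bench level under the recess centre, z up; box x -100 to +150, y -75 to +75 mm. Recess 138 (x) by 66 (y), 6 mm deep, bounded by end blocks and four corner blocks; along |x| < 34 mm both long sides are cut down to the recess floor out to the box's edge, for fingers. Brass bit at x 122, y -45, top 94 mm above the bench.
- seat (a point): Centre of the recess floor, 64 mm above the bench; axes as the grinder's. With the cover fitted its centre is 8 mm above this point and its top 10 mm above the rim.
- latch (a joint): Angle (rad) of the steel latch bar about a vertical pivot: 0 at its stop, along the grinder's x axis over the middle of the cover (closed); starts open at 1.4 to 1.9, out over the grinder's +y side. Closing turns it anticlockwise seen from above. Light friction (about 1 N at the knob); stays put. Underside 83 mm above the bench: 3 mm over a fully fitted cover, blocked by one that is not down.
- latch_knob (a point): Middle of the round upright black knob on the free end of the latch bar, 22 mm diameter, 32 mm tall (91 to 123 mm above the bench), 110 mm from the pivot. It is fixed to the bar; the bar is 20 mm wide and 8 mm thick.
- latch_pivot (a point): Point on the latch bar's pivot axis, at bar height (87 mm above the bench), at x = 90, y = 0 mm on the grinder.
- mug: White ceramic mug, 74 mm wide, 85 mm tall; origin at the centre of its underside. Bystander.
- paint: Yellow paint bottle, 80 mm wide, 170 mm tall; origin at the centre of its underside. Bystander.
- brush: Brush, 180 mm long, lying on the bench. Bystander.
Not all that is in view belongs to the job. What is shaped like the cover but orange is not meant.

How it is judged:
By the outcome, as a careful person would: the job done as asked, in the order asked, and still so for the second after the job is handed in, with the robot touching nothing.
It also fails if it takes over 66 s, if anything falls off the work surface, if the arm or the gripper's body presses on something with over 40 N, if the wrist force passes 120 N, or if a joint passes its speed limit or range.

### The arm

A 6-joint arm with a two-finger parallel gripper is mounted at the origin on the work surface. World frame = base frame: x ahead of the robot, y to its left, z up, the work surface at z = 0. Lengths are in m, angles in degrees, forces in N, time in s.
With the tool pointing down it reaches from about 0.35 to 0.725 m from the base axis. Payload 4.3 kg.
Tool frame: the origin (TCP) lies on the centre line of the jaws, within the pads' length; the fingertips stand 17 mm ahead of it and the grasp point (between the pads) lies 2 mm behind it (manip.tcp_to_tips is the distance from the TCP to the fingertips, in m); z points along the fingers, y is the line along which they close (so a half turn about z gives the same grasp; the last joint's range is limited). The gripper opens to 85 mm and grips with 20 to 120 N. Pads are 22 mm wide; open, the fingers measure 114 mm over their backs; the gripper's body (76 mm by 85 mm) begins 54 mm behind the grasp point. The pads swing forward as they close: fully open they stand 13 mm farther back than shut.
Start: joints at [-80.403, 21.618, 4.641, 73.018, 0, 83.68], TCP at [0.158, -0.553, 0.248] pointing down, gripper open.
Joint ranges: [-156.06, 156.06], [-48.1, 94.91], [-58.44, 69.94], [-101.28, 121.22], [-78.64, 73.56], [-180, 180]. Speed limits (degrees/s): [147.25, 147.25, 180, 180, 180, 180].

### API

Orientations are given as [roll, pitch, yaw] about the fixed x, y, z axes, in that order (R = Rz(yaw) Ry(pitch) Rx(roll)).
In Python, from rig import manip gives the robot as it stands.
- The arm moves only by the shell command python3 -m inch 'ROWS' [OPENING] [FORCE]. ROWS is JSON, a list of rows, each an object of numbers: "dx", "dy", "dz": the shift along the tool's x, y, z as a fraction of full scale; "turn": the turn about the tool's z as a fraction of full scale. In form: [{"dx": .., "dy": .., "dz": .., "turn": ..}, ...]. A call has 1 to 5 rows; each row shifts and turns the commanded pose from where the row before left it, along the tool's axes as they then stand; what a row does not reach is not made up. Full scale, the value 1, is 0.04 m for a shift and 6 degrees for a turn. A row lasts 1/8 s, in which the tool goes at most 62.5 mm and 10.7 degrees, less where a joint would pass 70% of its speed; a pose out of reach is approached as far as the arm can. A call with a number of a shift or a turn outside -1 to 1 is refused whole. A call with a gripper value outside its range is refused whole. OPENING is the opening, from 0 (shut) to 1 (fully open), set as the call begins (- or left out, the last holds). The fingers move at their own pace and stop on an object; FORCE is the grip in N (left out, the last holds). Time passes only in rows, so rows that do not move let the fingers close. It gives the time, the measured TCP pose, the force, the opening and the grip force at its end, in the units of the state.
- manip.observe(): the state, without advancing time (a new reading comes with each control period).
- manip.read_camera(name): name is "scene" or "side" or "wrist"; returns (picture, depth): 480x640x3 uint8, blue, green, red; 480x640 float32, m along the optical axis (not along the pixel's ray), 0 where there is no reading.
- manip.get_calibration(name): a dict with "fx", "fy", "cx", "cy" (pixels), "k1" (the pictures are not rectified: a ray, as slopes to the right and down, at radius r is drawn at 1 + k1 r^2 times it, then the intrinsics apply), "eye" and "orientation" of the camera in the world; the wrist camera has in their place "tool_from_camera" (4x4, takes a point from camera to tool coordinates, whose origin is the TCP and whose axes are the flange's). Camera axes: x right, y up, looking along -z (the intrinsics and any distortion apply to the point x, -y, -z); pixel columns grow to the right and rows downward; lengths in m; the calibration is good to about 2 mm. A picture is of the moment at which its call begins: read the wrist's pose just before it. get_calibration takes no time and is no camera call.
- manip.hand_in(): hands the job in; it is judged then, once.
The state is a dict: "time_s": time; "q": joint angles; "joint_vel": joint speeds; "effort": joint torques, N m; "tcp_pos": TCP position; "orientation": TCP orientation; "force": force on the tool from outside, world axes, zero at the start; "wrist_torque": the same for the moment, N m; "finger_gap": finger opening in m; "gripper_force": force on a finger pad.
Only numpy, scipy, OpenCV 4.12 (cv2) and the standard library are available. Lean on these libraries where they do the work, as an engineer would, in place of code of your own. Each camera call takes 0.05 s, during which the arm holds its last target. There are 200 camera calls.

## Working session

There is one attempt and no reset: what is moved stays moved. The work goes in short steps, Python scripts to look and compute and a shell command to move; the robot and the scene stay as the last step left them, time stands still between calls to the robot, and variables do not carry over. Pictures are saved under pics/ and viewed, at most 12 in all, crops included, and the job is handed in when it is done.

```bash
mkdir -p pics; cat > h.py <<'E'
import numpy as np,cv2
from rig import manip
from scipy.spatial.transform import Rotation as R
def campose(n,st=None):
    c=manip.get_calibration(n)
    if n=='wrist':
        T=np.eye(4);T[:3,:3]=R.from_euler('xyz',st['orientation'],degrees=True).as_matrix();T[:3,3]=st['tcp_pos']
        T=T@np.array(c['tool_from_camera']);return c,T[:3,:3],T[:3,3]
    o=np.array(c['orientation'],float)
    return c,(R.from_euler('xyz',o,degrees=True).as_matrix() if o.size==3 else o),np.array(c['eye'])
def rays(n,uv,st=None):
    c,Rm,e=campose(n,st);uv=np.atleast_2d(np.array(uv,float))
    d=(uv-[c['cx'],c['cy']])/[c['fx'],c['fy']];s=d.copy()
    for _ in range(20): s=d/(1+c['k1']*(s**2).sum(1,keepdims=True))
    return e,np.c_[s[:,0],-s[:,1],-np.ones(len(s))]@Rm.T
def onplane(n,uv,z,st=None):
    e,r=rays(n,uv,st);return e+r*((z-e[2])/r[:,2])[:,None]
def cloud(n,depth,st=None):
    v,u=np.mgrid[0:480,0:640];e,r=rays(n,np.c_[u.ravel(),v.ravel()],st)
    return (e+r*depth.reshape(-1,1)).reshape(480,640,3)
E
python3 - <<'E'
from h import *
print(manip.get_calibration('scene'),manip.get_calibration('side'));print(manip.get_calibration('wrist'))
for n in('scene','side'):
    p,d=manip.read_camera(n);cv2.imwrite(f'pics/{n}0.png',p);np.savez(f'{n}0.npz',p=p,d=d)
print(manip.observe())
E
```

```text
{'fx': 545.2925164801626, 'fy': 545.2925164801626, 'cx': 327.8892936549415, 'cy': 235.4606812128786, 'k1': -0.1364507235210703, 'eye': array([1.56404113, 0.84492771, 1.2093959 ]), 'orientation': array([ 47.99960704,   0.73874866, 129.64295902])} {'fx': 443.81883544101015, 'fy': 443.81883544101015, 'cx': 323.23119891708825, 'cy': 238.09401353077226, 'k1': -0.06754696306249068, 'eye': array([-0.00096967,  0.73118539,  0.78304701]), 'orientation': array([  53.34090896,    1.21367981, -139.34256408])}
{'fx': 368.50235676577, 'fy': 368.50235676577, 'cx': 315.23812659153884, 'cy': 239.18642588141878, 'k1': -0.05480438097355523, 'tool_from_camera': array([[-9.41629789e-04,  9.64630059e-01,  2.63605695e-01,
         6.73494075e-02],
       [ 9.99999530e-01,  8.47438169e-04,  4.71025542e-04,
        -9.47954745e-06],
       [ 2.30975869e-04,  2.63606015e-01, -9.64630404e-01,
        -1.25003000e-01],
       [ 0.00000000e+00,  0.00000000e+00,  0.00000000e+00,
         1.00000000e+00]])}
{'time_s': 0.1, 'q': array([-8.04028790e+01,  2.16573018e+01,  4.57039256e+00,  7.30183396e+01,
       -1.34929753e-03,  8.36784370e+01]), 'joint_vel': array([ 0.02571282, -0.08561066,  0.21687525, -0.06959821,  0.01011228,
        0.08287155]), 'effort': array([ 3.23395379e-04, -4.64691496e+01,  2.70583087e+01,  1.20529384e-02,
       -1.69623759e-04,  9.90541196e-06]), 'tcp_pos': array([ 0.15759446, -0.55240035,  0.24745704]), 'orientation': array([-1.79895243e+02, -1.02476835e-02,  1.59186759e+01]), 'force': array([ 0.19378546,  0.37592189, -0.14610809]), 'wrist_torque': array([-0.03831133, -0.07058442, -0.00654595]), 'gripper_force': 0.0, 'finger_gap': 0.0855109149156554}
```

View pics/scene0.png

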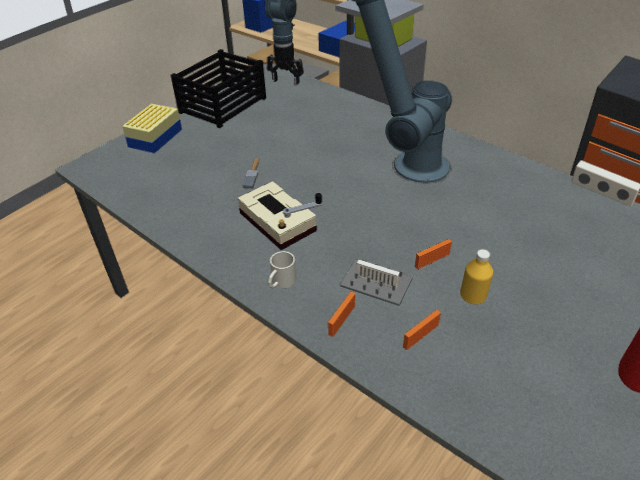

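View pics/side0.png

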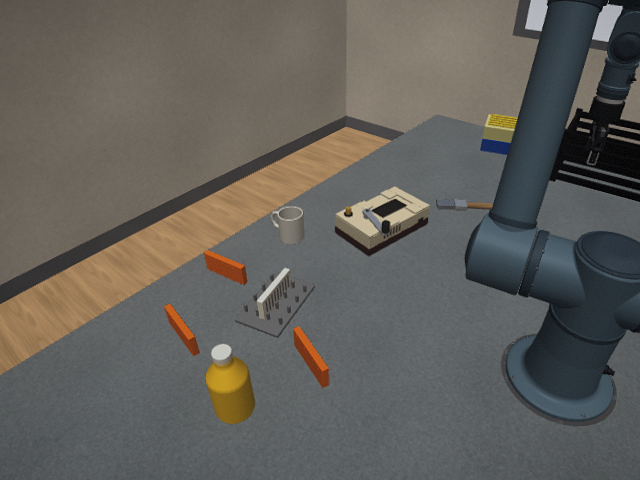

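The scene view shows the rack at about (377,280) with the white cover upright in it (row of slots at 380,268), and the grinder at (278,213) with the latch knob at (318,198). Three orange decoys, the mug (283,270) and the paint bottle (477,278) surround them. The side view agrees: rack at (275,300), grinder at (382,220).

```bash
python3 - <<'E'
from h import *
f=lambda n,l,z:print(n,np.round(onplane(n,l,z),3).tolist())
f('scene',[(380,266),(357,263),(402,273)],.068); f('side',[(275,283)],.068)
f('scene',[(377,280)],.01); f('scene',[(318,198)],.107); f('side',[(386,228)],.107)
f('scene',[(275,205)],.07); f('scene',[(288,211)],.087)
f('scene',[(283,285)],0.0);f('scene',[(477,298)],0.0)
f('scene',[(433,262),(342,325),(422,338),(416,262),(405,344)],0.0)
E
```

```text
scene [[0.605, 0.23, 0.068], [0.637, 0.17, 0.068], [0.588, 0.297, 0.068]]
side [[0.609, 0.221, 0.068]]
scene [[0.61, 0.227, 0.01]]
scene [[0.509, -0.089, 0.107]]
side [[0.503, -0.086, 0.107]]
scene [[0.593, -0.209, 0.07]]
scene [[0.603, -0.138, 0.087]]
scene [[0.797, 0.013, 0.0]]
scene [[0.476, 0.496, 0.0]]
scene [[0.428, 0.314, 0.0], [0.804, 0.247, 0.0], [0.702, 0.447, 0.0], [0.462, 0.272, 0.0], [0.748, 0.422, 0.0]]
```

```bash
cat >> h.py <<'E'
def to(pos,yaw=None,n=5,turn_at_end=False):
    "print the row (n equal rows, turning evenly) reaching pos/yaw; with turning, rows differ"
    st=manip.observe();y=st['orientation'][2];p=np.array(st['tcp_pos']);t=0 if yaw is None else ((yaw-y+180)%360-180)
    step=(np.array(pos)-p)/n
    for i in range(n):
        a=np.radians(y+t*i/n);r=[step[0]*np.cos(a)+step[1]*np.sin(a),step[0]*np.sin(a)-step[1]*np.cos(a),-step[2]]
        if t or i==0: print(i,np.round(np.array(r)/.04,3),'turn',round(-t/n/6,3),'x%d'%n if not t else '')
E
A='[{"dx":0.87,"dy":-0.5,"dz":-0.12},{"dx":0.87,"dy":-0.5,"dz":-0.12},{"dx":0.87,"dy":-0.5,"dz":-0.12},{"dx":0.87,"dy":-0.5,"dz":-0.12},{"dx":0.87,"dy":-0.5,"dz":-0.12}]'
python3 -m inch '[{"dx":0.87,"dy":-0.5,"dz":-0.12},{"dx":0.87,"dy":-0.5,"dz":-0.12},{"dx":0.87,"dy":-0.5,"dz":-0.12},{"dx":0.87,"dy":-0.5,"dz":-0.12},{"dx":0.87,"dy":-0.5,"dz":-0.12}]'
python3 -m inch '[{"dx":0.87,"dy":-0.5,"dz":-0.12},{"dx":0.87,"dy":-0.5,"dz":-0.12},{"dx":0.87,"dy":-0.5,"dz":-0.12},{"dx":0.87,"dy":-0.5,"dz":-0.12},{"dx":0.87,"dy":-0.5,"dz":-0.12}]'
python3 -m inch '[{"dx":0.87,"dy":-0.5,"dz":-0.12},{"dx":0.87,"dy":-0.5,"dz":-0.12},{"dx":0.87,"dy":-0.5,"dz":-0.12},{"dx":0.87,"dy":-0.5,"dz":-0.12},{"dx":0.87,"dy":-0.5,"dz":-0.12}]'
python3 -m inch '[{"dx":0},{"dx":0}]'
python3 - <<'E'
from h import *
st=manip.observe();p,d=manip.read_camera('wrist');cv2.imwrite('pics/w1.png',p);np.savez('w1.npz',p=p,d=d,st=st)
print(st['tcp_pos'],st['orientation'],st['q'])
to([.61,.23,.30],111,16)
E
```

```text
[ 0.15759446 -0.55240035  0.24745704] [-1.79895243e+02 -1.02476835e-02  1.59186759e+01] [-8.04028790e+01  2.16573018e+01  4.57039256e+00  7.30183396e+01
 -1.34929753e-03  8.36784370e+01]
0 [ 1.015 -0.982 -0.082] turn -0.99 
1 [ 1.111 -0.872 -0.082] turn -0.99 
2 [ 1.196 -0.752 -0.082] turn -0.99 
3 [ 1.267 -0.624 -0.082] turn -0.99 
4 [ 1.325 -0.489 -0.082] turn -0.99 
5 [ 1.368 -0.35  -0.082] turn -0.99 
6 [ 1.397 -0.206 -0.082] turn -0.99 
7 [ 1.411 -0.06  -0.082] turn -0.99 
8 [ 1.41   0.086 -0.082] turn -0.99 
9 [ 1.393  0.232 -0.082] turn -0.99 
10 [ 1.362  0.375 -0.082] turn -0.99 
11 [ 1.316  0.513 -0.082] turn -0.99 
12 [ 1.255  0.647 -0.082] turn -0.99 
13 [ 1.182  0.773 -0.082] turn -0.99 
14 [ 1.095  0.892 -0.082] turn -0.99 
15 [ 0.997  1.    -0.082] turn -0.99 invalid input
invalid input
invalid input
invalid input
```

View pics/w1.png

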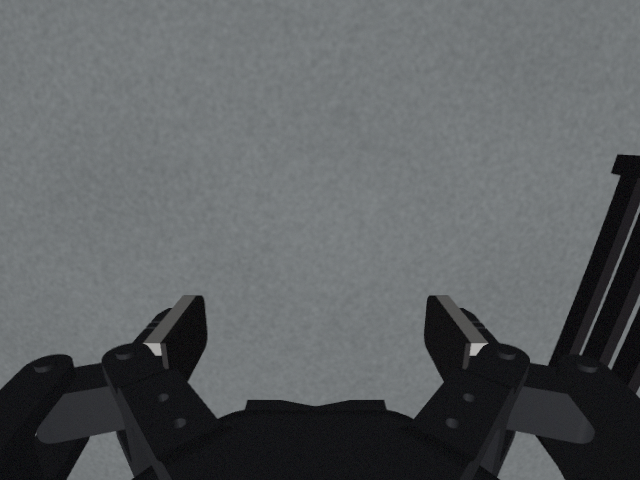

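The wrist view shows only empty bench between the fingers, with pad tips at about (205,297) and (428,297). Nothing moved, because the rows were refused; I'll give all four keys.

```bash
python3 -m inch '[{"dx":0.87,"dy":-0.5,"dz":-0.12,"turn":0},{"dx":0.87,"dy":-0.5,"dz":-0.12,"turn":0},{"dx":0.87,"dy":-0.5,"dz":-0.12,"turn":0},{"dx":0.87,"dy":-0.5,"dz":-0.12,"turn":0},{"dx":0.87,"dy":-0.5,"dz":-0.12,"turn":0}]'
python3 -m inch '[{"dx":0.87,"dy":-0.5,"dz":-0.12,"turn":0},{"dx":0.87,"dy":-0.5,"dz":-0.12,"turn":0},{"dx":0.87,"dy":-0.5,"dz":-0.12,"turn":0},{"dx":0.87,"dy":-0.5,"dz":-0.12,"turn":0},{"dx":0.87,"dy":-0.5,"dz":-0.12,"turn":0}]'
python3 -m inch '[{"dx":0.4,"dy":-0.5,"dz":-0.12,"turn":0},{"dx":0.4,"dy":-0.5,"dz":-0.12,"turn":0},{"dx":0.4,"dy":-0.5,"dz":-0.12,"turn":0},{"dx":0,"dy":0,"dz":0,"turn":0},{"dx":0,"dy":0,"dz":0,"turn":0}]'
python3 - <<'E'
from h import *
st=manip.observe();p,d=manip.read_camera('wrist');cv2.imwrite('pics/w2.png',p);np.savez('w2.npz',p=p,d=d,st=st)
print(st['tcp_pos'],st['orientation'],st['q'],st['time_s'])
E
```

```text
time_s: 0.78
tcp_pos: [0.2983, -0.4079, 0.2722]
orientation: [-180.0, 0.0, 15.9]
force: [-0.7, 0.3, 0.2]
finger_gap: 0.0853
gripper_force: 0.0
time_s: 1.4
tcp_pos: [0.4382, -0.264, 0.2962]
orientation: [-180.0, 0.0, 15.9]
force: [0.0, -0.3, 0.6]
finger_gap: 0.0852
gripper_force: 0.0
time_s: 2.02
tcp_pos: [0.467, -0.1947, 0.3104]
orientation: [180.0, 0.0, 15.9]
force: [0.6, -0.1, 0.6]
finger_gap: 0.0858
gripper_force: 0.0
[ 0.46697295 -0.19466723  0.31039171] [1.79993884e+02 3.81964963e-02 1.59119167e+01] [-2.97988646e+01  1.29737263e+01  1.84389194e+00  7.88924592e+01
 -3.16129608e-02  1.34289223e+02] 2.025
```

View pics/w2.png

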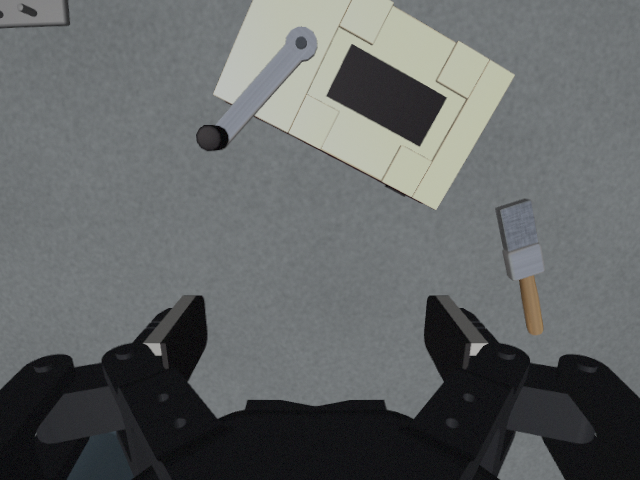

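The wrist view shows the grinder clearly. The pivot is at (301,42), the knob top at (210,137), and the dark window in the recess floor has corners (351,45), (446,97), (420,146) and (328,96). The top corners at the -x end are (514,74) and (436,209), and the +y side ends at (214,95).

```bash
python3 - <<'E'
from h import *
z=np.load('w2.npz',allow_pickle=True);p=z['p'];st=z['st'].item();d=z['d']
m=(p.max(2)<60).astype(np.uint8);m[260:]=0
for c in cv2.findContours(m,0,2)[0]:
    if cv2.contourArea(c)>300: print(cv2.contourArea(c),np.round(cv2.minAreaRect(c)[0],1))
C=max([c for c in cv2.findContours(m,0,2)[0] if cv2.minAreaRect(c)[0][0]>340],key=cv2.contourArea)
pl=onplane('wrist',C[:,0],.064,st);r=cv2.minAreaRect((pl[:,:2]*1000).astype(np.float32));print('window',r)
w=lambda uv,h:np.round(onplane('wrist',uv,h,st)[:,:2],4)
P=w([(301,42)],.091)[0];K=w([(210,137)],.123)[0];c=w([(514,74),(436,209),(214,95)],.07)
print('piv',P,'knob',K,np.hypot(*(P-K)),'corners',c)
ux=c[2]-c[1];ux/=np.hypot(*ux);uy=c[1]-c[0];print('gx dir',np.degrees(np.arctan2(ux[1],ux[0])),'gy',np.degrees(np.arctan2(uy[1],uy[0])),np.hypot(*uy),np.hypot(*(c[2]-c[1])))
uy=np.array([-ux[1],ux[0]]);print('seat from corners',(c[0]+c[1])/2+ux*.1,'seat from corner1',c[1]+ux*.1-uy*.075,'seat from pivot',P-.09*ux)
print('latch',np.arctan2((K-P)@uy,-(K-P)@ux))
X=cloud('wrist',d,st)
for u,v in[(301,42),(210,137),(385,95),(430,205),(330,75)]: print(u,v,np.round(X[v,u],4))
E
```

```text
632.0 [211.5 137.5]
5808.5 [385.7  94.9]
window ((588.604736328125, -230.57676696777344), (102.62911987304688, 50.89936065673828), 79.0589370727539)
piv [ 0.6063 -0.1423] knob [ 0.5097 -0.0923] 0.10877297458468249 corners [[ 0.6413 -0.3391]
 [ 0.4994 -0.3123]
 [ 0.5446 -0.0736]]
gx dir 79.27748248112779 gy 169.30478882222252 0.1444086216262727 0.2429418243119122
seat from corners [ 0.58895528 -0.22744602] seat from corner1 [ 0.59169576 -0.22799998] seat from pivot [ 0.58955525 -0.23072858]
latch 1.861280053449602
301 42 [ 0.6055 -0.1426  0.0949]
210 137 [ 0.5097 -0.0923  0.123 ]
385 95 [ 0.5893 -0.2291  0.0629]
430 205 [ 0.5015 -0.3051  0.0698]
330 75 [ 0.5919 -0.1735  0.063 ]
```

```bash
python3 - <<'E'
from h import *
to([.64,.13,.30],111,16)
E
```

```text
0 [ 0.399 -0.414  0.016] turn -0.991 
1 [ 0.44  -0.371  0.016] turn -0.991 
2 [ 0.476 -0.323  0.016] turn -0.991 
3 [ 0.507 -0.272  0.016] turn -0.991 
4 [ 0.532 -0.218  0.016] turn -0.991 
5 [ 0.552 -0.162  0.016] turn -0.991 
6 [ 0.566 -0.104  0.016] turn -0.991 
7 [ 0.573 -0.045  0.016] turn -0.991 
8 [0.575 0.015 0.016] turn -0.991 
9 [0.57  0.074 0.016] turn -0.991 
10 [0.56  0.133 0.016] turn -0.991 
11 [0.543 0.19  0.016] turn -0.991 
12 [0.52  0.246 0.016] turn -0.991 
13 [0.492 0.298 0.016] turn -0.991 
14 [0.458 0.348 0.016] turn -0.991 
15 [0.42  0.393 0.016] turn -0.991
```

```bash
python3 -m inch '[{"dx":0.4,"dy":-0.41,"dz":0,"turn":-0.99},{"dx":0.44,"dy":-0.37,"dz":0,"turn":-0.99},{"dx":0.48,"dy":-0.32,"dz":0,"turn":-0.99},{"dx":0.51,"dy":-0.27,"dz":0,"turn":-0.99},{"dx":0.53,"dy":-0.22,"dz":0,"turn":-0.99}]' >/dev/null
python3 -m inch '[{"dx":0.55,"dy":-0.16,"dz":0,"turn":-0.99},{"dx":0.57,"dy":-0.1,"dz":0,"turn":-0.99},{"dx":0.57,"dy":-0.05,"dz":0,"turn":-0.99},{"dx":0.57,"dy":0.01,"dz":0,"turn":-0.99},{"dx":0.57,"dy":0.07,"dz":0,"turn":-0.99}]' >/dev/null
python3 -m inch '[{"dx":0.56,"dy":0.13,"dz":0,"turn":-0.99},{"dx":0.54,"dy":0.19,"dz":0,"turn":-0.99},{"dx":0.52,"dy":0.25,"dz":0,"turn":-0.99},{"dx":0.49,"dy":0.3,"dz":0,"turn":-0.99},{"dx":0.46,"dy":0.35,"dz":0,"turn":-0.99}]' >/dev/null
python3 -m inch '[{"dx":0.42,"dy":0.39,"dz":0,"turn":-0.99},{"dx":0,"dy":0,"dz":0,"turn":0},{"dx":0,"dy":0,"dz":0,"turn":0}]' 0.5
python3 - <<'E'
from h import *
st=manip.observe();p,d=manip.read_camera('wrist');cv2.imwrite('pics/w3.png',p);np.savez('w3.npz',p=p,d=d,st=st)
print(st['tcp_pos'],st['orientation'],st['q'],st['time_s'])
E
```

```text
time_s: 4.32
tcp_pos: [0.6402, 0.129, 0.3104]
orientation: [-180.0, 0.0, 110.8]
force: [-0.4, -0.6, 1.3]
finger_gap: 0.0425
gripper_force: 0.0
[0.64021395 0.12895187 0.3103574 ] [-1.79951592e+02  2.45351458e-02  1.10831773e+02] [ 5.84228901e+00  3.21289670e+01  3.03550869e+01  8.82665347e+01
 -3.62205577e-02  7.50105390e+01] 4.325
```

View pics/w3.png

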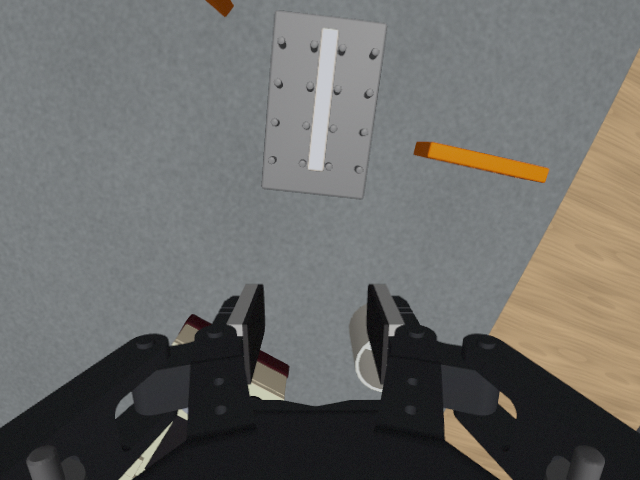

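The wrist view shows the white cover's top edge running from (330,28) to (316,170) in the grey rack (corners 275,12 / 386,24 / 363,198 / 262,187). The bench to the left, towards the robot, is clear; the orange decoys sit at (480,162) and (225,5).

```bash
python3 - <<'E'
from h import *
z=np.load('w3.npz',allow_pickle=True);p=z['p'];st=z['st'].item()
m=(p.min(2)>185).astype(np.uint8);m[220:]=0
C=max(cv2.findContours(m,0,2)[0],key=cv2.contourArea)
pl=onplane('wrist',C[:,0],.068,st);r=cv2.minAreaRect((pl[:,:2]*1000).astype(np.float32));print('cover top',r,cv2.boxPoints(r))
b=cv2.boxPoints(r);e=[b[1]-b[0],b[2]-b[1]];l=max(e,key=np.linalg.norm);yaw=np.degrees(np.arctan2(l[1],l[0]))%180;print(yaw)
g=onplane('wrist',[(275,12),(386,24),(363,198),(262,187)],.01,st)[:,:2];print('rack',g.mean(0))
print('tips',manip.tcp_to_tips)
c=np.array(r[0])/1000
print('above');to([*c,.13],yaw,8)
E
```

```text
cover top ((610.8809204101562, 225.74490356445312), (14.02271556854248, 127.41862487792969), 14.501693725585938) [[588.1396  285.66873]
 [620.0463  162.30965]
 [633.62225 165.82108]
 [601.7155  289.18018]]
104.50171
rack [0.61191318 0.22345927]
tips 0.017
above
0 [0.315 0.022 0.564] turn 0.132 
1 [0.316 0.018 0.564] turn 0.132 
2 [0.316 0.013 0.564] turn 0.132 
3 [0.316 0.009 0.564] turn 0.132 
4 [0.316 0.005 0.564] turn 0.132 
5 [0.316 0.    0.564] turn 0.132 
6 [ 0.316 -0.004  0.564] turn 0.132 
7 [ 0.316 -0.008  0.564] turn 0.132
```

```bash
python3 -m inch '[{"dx":0.32,"dy":0.02,"dz":0.56,"turn":0.13},{"dx":0.32,"dy":0.02,"dz":0.56,"turn":0.13},{"dx":0.32,"dy":0.01,"dz":0.56,"turn":0.13},{"dx":0.32,"dy":0.01,"dz":0.56,"turn":0.13},{"dx":0.32,"dy":0,"dz":0.56,"turn":0.13}]' >/dev/null
python3 -m inch '[{"dx":0.32,"dy":0,"dz":0.56,"turn":0.13},{"dx":0.32,"dy":0,"dz":0.56,"turn":0.13},{"dx":0.31,"dy":0,"dz":0.56,"turn":0.14},{"dx":0,"dy":0,"dz":0,"turn":0}]'
python3 - <<'E'
from h import *
to([.6109,.2257,.057],104.5,5)
E
```

```text
time_s: 5.5
tcp_pos: [0.6087, 0.2269, 0.1297]
orientation: [-179.7, 0.0, 104.6]
force: [-0.3, 0.7, -0.6]
finger_gap: 0.0426
gripper_force: 0.0
0 [-0.009  0.009  0.363] turn 0.005 
1 [-0.009  0.009  0.363] turn 0.005 
2 [-0.009  0.009  0.363] turn 0.005 
3 [-0.009  0.009  0.363] turn 0.005 
4 [-0.009  0.009  0.363] turn 0.005
```

```bash
python3 -m inch '[{"dx":0,"dy":0.01,"dz":0.36,"turn":0},{"dx":0,"dy":0.01,"dz":0.36,"turn":0},{"dx":0,"dy":0.01,"dz":0.36,"turn":0},{"dx":0,"dy":0.01,"dz":0.36,"turn":0},{"dx":0,"dy":0.01,"dz":0.36,"turn":0}]'
python3 -m inch '[{"dx":0,"dy":0,"dz":0,"turn":0},{"dx":0,"dy":0,"dz":0,"turn":0},{"dx":0,"dy":0,"dz":0,"turn":0},{"dx":0,"dy":0,"dz":0,"turn":0},{"dx":0,"dy":0,"dz":0,"turn":0}]' 0 40
python3 - <<'E'
from h import *
st=manip.observe();print(st['tcp_pos'])
to([st['tcp_pos'][0],st['tcp_pos'][1],.12],None,4)
E
```

```text
time_s: 6.12
tcp_pos: [0.6125, 0.2282, 0.0583]
orientation: [-180.0, 0.0, 104.7]
force: [-0.3, -0.6, 0.9]
finger_gap: 0.0424
gripper_force: 0.0
time_s: 6.75
tcp_pos: [0.6122, 0.2282, 0.0596]
orientation: [-180.0, 0.0, 104.7]
force: [-3.0, -0.7, -1.0]
finger_gap: 0.0154
gripper_force: 44.2
[0.61218593 0.22821607 0.05956382]
0 [ 0.     0.    -0.378] turn 0.0 x4
```

```bash
python3 -m inch '[{"dx":0,"dy":0,"dz":-0.4,"turn":0},{"dx":0,"dy":0,"dz":-0.4,"turn":0},{"dx":0,"dy":0,"dz":-0.4,"turn":0},{"dx":0,"dy":0,"dz":-0.4,"turn":0},{"dx":-0.1,"dy":-0.2,"dz":0,"turn":0}]'
python3 -m inch '[{"dx":-0.37,"dy":-0.8,"dz":0,"turn":0},{"dx":-0.37,"dy":-0.8,"dz":0,"turn":0},{"dx":-0.37,"dy":-0.8,"dz":0,"turn":0},{"dx":-0.37,"dy":-0.8,"dz":0,"turn":0},{"dx":-0.37,"dy":-0.77,"dz":0,"turn":0}]'
python3 -m inch '[{"dx":0,"dy":0,"dz":0.4,"turn":0},{"dx":0,"dy":0,"dz":0.4,"turn":0},{"dx":0,"dy":0,"dz":0.4,"turn":0},{"dx":0,"dy":0,"dz":0.3,"turn":0},{"dx":0,"dy":0,"dz":0,"turn":0}]'
```

```text
time_s: 7.38
tcp_pos: [0.6077, 0.2229, 0.1259]
orientation: [179.7, 0.0, 104.7]
force: [0.0, -0.1, -0.2]
finger_gap: 0.0151
gripper_force: 44.3
time_s: 8.0
tcp_pos: [0.4689, 0.1096, 0.1229]
orientation: [-179.9, 0.0, 104.7]
force: [0.5, -1.6, -0.8]
finger_gap: 0.0155
gripper_force: 44.2
time_s: 8.62
tcp_pos: [0.4695, 0.1103, 0.0624]
orientation: [-179.8, -0.0, 104.6]
force: [0.0, -1.1, -0.5]
finger_gap: 0.0151
gripper_force: 44.3
```

```bash
python3 -m inch '[{"dx":0,"dy":0,"dz":0.14,"turn":0},{"dx":0,"dy":0,"dz":0.13,"turn":0},{"dx":0,"dy":0,"dz":0,"turn":0}]'
python3 -m inch '[{"dx":0,"dy":0,"dz":0.025,"turn":0},{"dx":0,"dy":0,"dz":0,"turn":0}]'
```

```text
time_s: 9.0
tcp_pos: [0.4707, 0.1106, 0.0524]
orientation: [-180.0, 0.0, 104.7]
force: [-0.2, 0.2, -0.5]
finger_gap: 0.0154
gripper_force: 44.3
time_s: 9.25
tcp_pos: [0.4711, 0.1106, 0.0518]
orientation: [180.0, 0.0, 104.7]
force: [0.4, -0.2, -0.3]
finger_gap: 0.0154
gripper_force: 44.3
```

```bash
python3 -m inch '[{"dx":0,"dy":0,"dz":0.025,"turn":0},{"dx":0,"dy":0,"dz":0,"turn":0}]' | grep -E "pos|force:"
python3 -m inch '[{"dx":0,"dy":0,"dz":0.025,"turn":0},{"dx":0,"dy":0,"dz":0,"turn":0}]'| grep -E "pos|force:"
```

```text
tcp_pos: [0.4709, 0.1106, 0.0507]
force: [-0.7, 0.2, -1.0]
gripper_force: 44.3
tcp_pos: [0.4709, 0.1106, 0.0496]
force: [0.5, -0.2, -0.5]
gripper_force: 44.3
```

```bash
python3 -m inch '[{"dx":0,"dy":0,"dz":0.02,"turn":0},{"dx":0,"dy":0,"dz":0,"turn":0}]' | grep -E "pos|force:"
python3 -m inch '[{"dx":0,"dy":0,"dz":0.02,"turn":0},{"dx":0,"dy":0,"dz":0,"turn":0}]'| grep -E "pos|force:"
```

```text
tcp_pos: [0.4708, 0.1106, 0.0488]
force: [-0.4, -0.1, -0.2]
gripper_force: 44.3
tcp_pos: [0.471, 0.1106, 0.0485]
force: [-1.5, 0.0, 4.3]
gripper_force: 44.8
```

```bash
python3 -m inch '[{"dx":0,"dy":0,"dz":0,"turn":0},{"dx":0,"dy":0,"dz":0,"turn":0},{"dx":0,"dy":0,"dz":0,"turn":0},{"dx":0,"dy":0,"dz":-0.3,"turn":0},{"dx":0,"dy":0,"dz":-0.9,"turn":0}]' 0.5
python3 -m inch '[{"dx":0,"dy":-0.5,"dz":0,"turn":0},{"dx":0,"dy":-0.5,"dz":0,"turn":0},{"dx":0,"dy":0,"dz":0,"turn":0},{"dx":0,"dy":0,"dz":0.4,"turn":0},{"dx":0,"dy":0,"dz":0.4,"turn":0}]' 0
python3 - <<'E'
from h import *
p,d=manip.read_camera('side');cv2.imwrite('pics/s2.png',cv2.resize(p[180:420,180:500],None,fx=2,fy=2))
E
```

```text
time_s: 10.88
tcp_pos: [0.4692, 0.1104, 0.0956]
orientation: [-179.8, -0.0, 104.7]
force: [1.0, 0.2, 0.1]
finger_gap: 0.0424
gripper_force: 0.0
time_s: 11.5
tcp_pos: [0.4341, 0.1007, 0.0645]
orientation: [179.8, 0.0, 104.7]
force: [0.3, 0.6, 0.5]
finger_gap: -0.0
gripper_force: 0.0
```

View pics/s2.png

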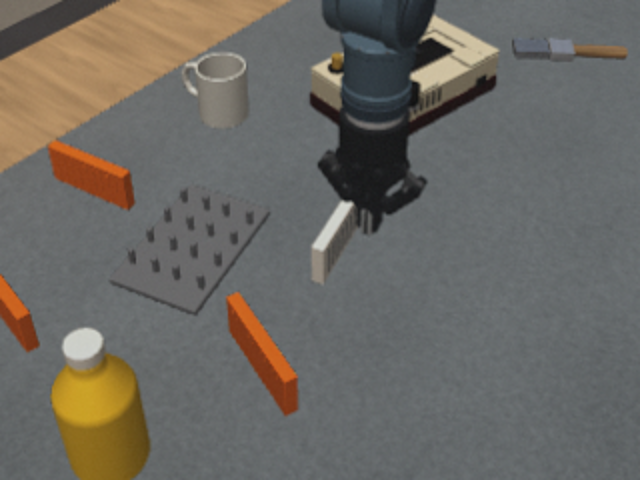

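The crop shows the cover standing upright on clear bench (front end at 320,260), with the shut fingers beside it. I'll push it over, away from the robot.

```bash
python3 -m inch '[{"dx":0,"dy":0.25,"dz":0,"turn":0},{"dx":0,"dy":0.2,"dz":0,"turn":0},{"dx":0,"dy":0.2,"dz":0,"turn":0},{"dx":0,"dy":0.2,"dz":0,"turn":0},{"dx":0,"dy":0.2,"dz":0,"turn":0}]'
python3 -m inch '[{"dx":0,"dy":0.2,"dz":0,"turn":0},{"dx":0,"dy":0.1,"dz":0,"turn":0},{"dx":0,"dy":0,"dz":0,"turn":0},{"dx":0,"dy":-0.4,"dz":-0.6,"turn":0},{"dx":-0.8,"dy":0,"dz":-1,"turn":0}]'
python3 -m inch '[{"dx":-1,"dy":0,"dz":-1,"turn":0},{"dx":-0.8,"dy":0,"dz":-1,"turn":0},{"dx":0,"dy":0,"dz":0,"turn":0}]' 1
python3 - <<'E'
from h import *
st=manip.observe();p,d=manip.read_camera('wrist');cv2.imwrite('pics/w4.png',p);np.savez('w4.npz',p=p,d=d,st=st)
E
```

```text
time_s: 12.18
tcp_pos: [0.4736, 0.1113, 0.0642]
orientation: [180.0, 0.0, 104.7]
force: [-0.6, -0.3, 0.7]
finger_gap: -0.0005
gripper_force: 0.0
time_s: 12.8
tcp_pos: [0.4733, 0.0798, 0.127]
orientation: [-179.6, -0.1, 104.8]
force: [2.2, -0.9, 0.5]
finger_gap: 0.0001
gripper_force: 0.0
time_s: 13.18
tcp_pos: [0.498, 0.0074, 0.2114]
orientation: [179.6, 0.2, 104.5]
force: [0.2, 0.6, -0.5]
finger_gap: 0.0543
gripper_force: 0.0
```

View pics/w4.png

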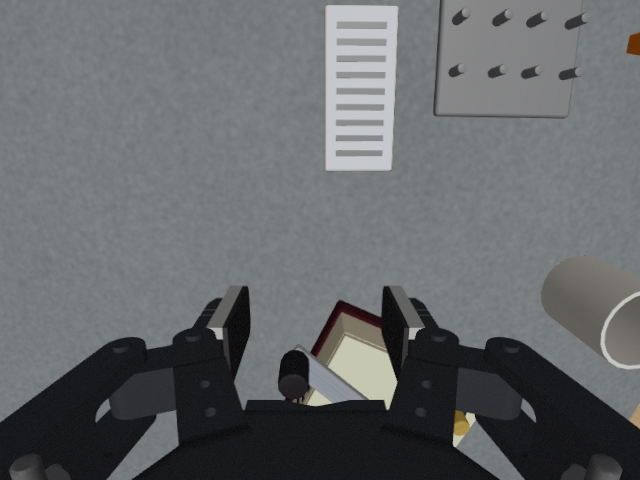

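The cover now lies flat, slots visible, with corners at about (326,6), (397,6), (391,170) and (326,170). The rack is to its right.

```bash
cat > cov.py <<'E'
from h import *
def cover(p,st,z,lim):
    m=(p.min(2)>170).astype(np.uint8);m[lim:]=0
    m=cv2.morphologyEx(m,cv2.MORPH_CLOSE,np.ones((9,9)))
    C=max(cv2.findContours(m,0,2)[0],key=cv2.contourArea)
    r=cv2.minAreaRect((onplane('wrist',C[:,0],z,st)[:,:2]*1000).astype(np.float32))
    b=cv2.boxPoints(r);l=max([b[1]-b[0],b[2]-b[1]],key=np.linalg.norm)
    return np.array(r[0])/1000,np.degrees(np.arctan2(l[1],l[0]))%180,r[1]
E
python3 - <<'E'
from cov import *
z=np.load('w4.npz',allow_pickle=True);c,y,s=cover(z['p'],z['st'].item(),.016,250);print(c,y,s)
to([*c,.06],y,6)
E
```

```text
[0.50961493 0.11876009] 104.7818 (56.32996368408203, 127.89188385009766)
0 [0.43  0.169 0.622] turn -0.007 
1 [0.43  0.169 0.622] turn -0.007 
2 [0.43  0.169 0.622] turn -0.007 
3 [0.43  0.17  0.622] turn -0.007 
4 [0.43  0.17  0.622] turn -0.007 
5 [0.43  0.17  0.622] turn -0.007
```

```bash
python3 -m inch '[{"dx":0.43,"dy":0.17,"dz":0.62,"turn":0},{"dx":0.43,"dy":0.17,"dz":0.62,"turn":0},{"dx":0.43,"dy":0.17,"dz":0.62,"turn":0},{"dx":0.43,"dy":0.17,"dz":0.62,"turn":0},{"dx":0.43,"dy":0.17,"dz":0.62,"turn":0}]' 0.9 >/dev/null
python3 -m inch '[{"dx":0.43,"dy":0.17,"dz":0.62,"turn":0},{"dx":0,"dy":0,"dz":0,"turn":0}]'
python3 - <<'E'
from h import *
to([.5096,.1188,.018],104.78,4)
E
```

```text
time_s: 14.1
tcp_pos: [0.5046, 0.1208, 0.056]
orientation: [-179.6, -0.1, 104.8]
force: [0.4, -0.0, 0.4]
finger_gap: 0.0769
gripper_force: 0.0
0 [-0.02   0.027  0.238] turn 0.002 
1 [-0.02   0.027  0.238] turn 0.002 
2 [-0.02   0.027  0.238] turn 0.002 
3 [-0.02   0.027  0.238] turn 0.002
```

```bash
python3 -m inch '[{"dx":-0.02,"dy":0.02,"dz":0.24,"turn":0},{"dx":-0.01,"dy":0.02,"dz":0.24,"turn":0},{"dx":-0.01,"dy":0.02,"dz":0.24,"turn":0},{"dx":-0.01,"dy":0.02,"dz":0.2,"turn":0},{"dx":0,"dy":0,"dz":0,"turn":0}]'
python3 -m inch '[{"dx":0,"dy":0,"dz":0,"turn":0},{"dx":0,"dy":0,"dz":0,"turn":0},{"dx":0,"dy":0,"dz":0,"turn":0},{"dx":0,"dy":0,"dz":0,"turn":0}]' 0 40
```

```text
time_s: 14.72
tcp_pos: [0.5118, 0.1182, 0.0218]
orientation: [-179.9, -0.0, 104.6]
force: [-0.1, 0.1, 0.3]
finger_gap: 0.0767
gripper_force: 0.0
time_s: 15.22
tcp_pos: [0.5127, 0.1185, 0.023]
orientation: [179.9, 0.0, 104.7]
force: [-0.8, 0.3, 4.9]
finger_gap: 0.0559
gripper_force: 43.2
```

```bash
python3 -m inch '[{"dx":0,"dy":0,"dz":-0.2,"turn":0},{"dx":0,"dy":0,"dz":-0.8,"turn":0},{"dx":0,"dy":0,"dz":-0.9,"turn":0},{"dx":0,"dy":0,"dz":-0.9,"turn":0},{"dx":0,"dy":0,"dz":-0.9,"turn":0}]' >/dev/null
python3 -m inch '[{"dx":0,"dy":0,"dz":0,"turn":0},{"dx":0,"dy":0,"dz":0,"turn":0}]'
python3 - <<'E'
from h import *
st=manip.observe();p,d=manip.read_camera('wrist');cv2.imwrite('pics/w5.png',p);np.savez('w5.npz',p=p,d=d,st=st)
to([.589,-.2305,.165],79.1,12)
E
```

```text
time_s: 16.1
tcp_pos: [0.5118, 0.1185, 0.1698]
orientation: [-179.9, -0.0, 104.7]
force: [-0.2, -0.3, -0.8]
finger_gap: 0.0565
gripper_force: 43.0
0 [-0.744 -0.027  0.009] turn 0.355 
1 [-0.745  0.     0.009] turn 0.355 
2 [-0.744  0.028  0.009] turn 0.355 
3 [-0.743  0.056  0.009] turn 0.355 
4 [-0.74   0.083  0.009] turn 0.355 
5 [-0.736  0.111  0.009] turn 0.355 
6 [-0.732  0.138  0.009] turn 0.355 
7 [-0.726  0.165  0.009] turn 0.355 
8 [-0.72   0.192  0.009] turn 0.355 
9 [-0.712  0.219  0.009] turn 0.355 
10 [-0.703  0.245  0.009] turn 0.355 
11 [-0.694  0.271  0.009] turn 0.355
```

View pics/w5.png

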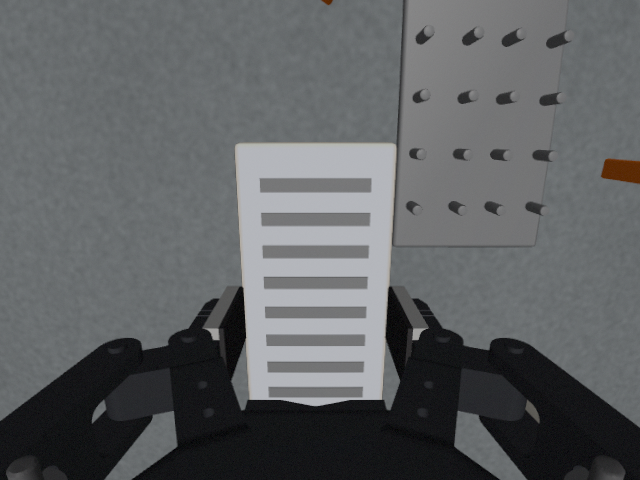

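The cover is held centred between the pads, front edge at (236,144)–(396,144). I'll check its level and its offset in the grip.

```bash
cat > held.py <<'E'
from h import *
def held(f):
    z=np.load(f,allow_pickle=True);p=z['p'];st=z['st'].item();X=cloud('wrist',z['d'],st)
    Rt=R.from_euler('xyz',st['orientation'],degrees=True).as_matrix();T=(X-st['tcp_pos'])@Rt
    m=(p.min(2)>150)&(z['d']>0)&(abs(T[...,2])<.03)&(np.mgrid[0:480,0:640][0]<390);m[:,:200]=0;m[:,430:]=0
    q=T[m];A=np.c_[q[:,:2],np.ones(len(q))];k=np.linalg.lstsq(A,q[:,2],rcond=None)[0]
    print('top z at tcp',k[2],'slopes deg',np.degrees(k[:2]),'rms',np.std(q[:,2]-A@k))
    zz=st['tcp_pos'][2]-k[2]
    for uv in([(236,144),(396,144)],[(241,230),(392,230)]):
        w=(onplane('wrist',uv,zz,st)-st['tcp_pos'])@Rt;print(np.round(w,4).tolist())
E
python3 -c "
from held import *
held('w5.npz')"
```

```text
top z at tcp 0.0074768544153847455 slopes deg [ 0.13150218 -0.07184107] rms 0.0024017957815342605
[[0.0651, -0.0271, 0.0075], [0.0651, 0.0289, 0.0075]]
[[0.0341, -0.0269, 0.0075], [0.0341, 0.0291, 0.0075]]
```

```bash
python3 -m inch '[{"dx":-0.74,"dy":-0.03,"dz":0,"turn":0.355},{"dx":-0.74,"dy":0,"dz":0,"turn":0.355},{"dx":-0.74,"dy":0.03,"dz":0,"turn":0.355},{"dx":-0.74,"dy":0.06,"dz":0,"turn":0.355},{"dx":-0.74,"dy":0.08,"dz":0,"turn":0.355}]' >/dev/null
python3 -m inch '[{"dx":-0.74,"dy":0.11,"dz":0,"turn":0.355},{"dx":-0.73,"dy":0.14,"dz":0,"turn":0.355},{"dx":-0.73,"dy":0.17,"dz":0,"turn":0.355},{"dx":-0.72,"dy":0.19,"dz":0,"turn":0.355},{"dx":-0.71,"dy":0.22,"dz":0,"turn":0.355}]' >/dev/null
python3 -m inch '[{"dx":-0.7,"dy":0.25,"dz":0,"turn":0.355},{"dx":-0.69,"dy":0.27,"dz":0,"turn":0.355},{"dx":0,"dy":0,"dz":0,"turn":0},{"dx":0,"dy":0,"dz":0,"turn":0}]'
python3 - <<'E'
from h import *
st=manip.observe();p,d=manip.read_camera('wrist');cv2.imwrite('pics/w6.png',p);np.savez('w6.npz',p=p,d=d,st=st)
to([.589,-.2295,.115],79.1,3)
E
```

```text
time_s: 17.9
tcp_pos: [0.5894, -0.2289, 0.169]
orientation: [-179.8, -0.1, 79.1]
force: [0.6, 0.3, -0.5]
finger_gap: 0.0565
gripper_force: 43.0
0 [-0.008 -0.003  0.453] turn 0.002 
1 [-0.008 -0.003  0.453] turn 0.002 
2 [-0.008 -0.003  0.453] turn 0.002
```

View pics/w6.png

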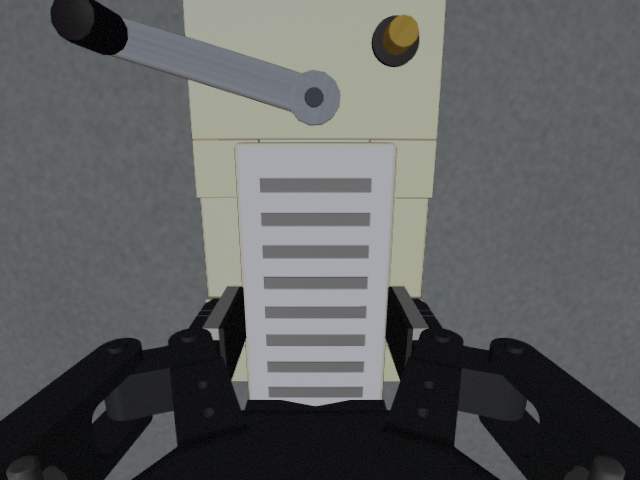

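The view shows the cover over the recess, level and aligned. The pivot is at (314,97), the grinder's top sides at (191,139) and (438,139), and the end-block line is at v≈140.

```bash
python3 - <<'E'
from h import *
z=np.load('w6.npz',allow_pickle=True);st=z['st'].item()
Rt=R.from_euler('xyz',st['orientation'],degrees=True).as_matrix()
f=lambda uv,h:print(np.round((onplane('wrist',uv,h,st)-st['tcp_pos'])@Rt*1000,1).tolist())
f([(314,97)],.091);f([(191,139),(438,139)],.07);f([(184,20),(446,20)],.07);f([(315,141)],.07);f([(315,100)],.091)
print(np.round(cloud('wrist',z['d'],st)[97,314],4))
E
```

```text
[[88.3, -0.0, 78.1]]
[[67.4, -73.1, 99.3], [67.3, 73.3, 98.9]]
[[132.2, -72.4, 99.4], [131.9, 73.3, 99.0]]
[[65.8, 0.4, 99.1]]
[[86.8, 0.5, 78.1]]
[ 0.6058 -0.1426  0.0959]
```

```bash
python3 -m inch '[{"dx":-0.05,"dy":-0.02,"dz":0.3,"turn":0},{"dx":0,"dy":0,"dz":0.5,"turn":0},{"dx":0,"dy":0,"dz":0.5,"turn":0},{"dx":0,"dy":0,"dz":0.3,"turn":0},{"dx":0,"dy":0,"dz":0,"turn":0}]'
python3 -m inch '[{"dx":0,"dy":0,"dz":0.1,"turn":0},{"dx":0,"dy":0,"dz":0.05,"turn":0},{"dx":0,"dy":0,"dz":0.05,"turn":0},{"dx":0,"dy":0,"dz":0.05,"turn":0},{"dx":0,"dy":0,"dz":0,"turn":0}]'
```

```text
time_s: 18.58
tcp_pos: [0.5881, -0.2307, 0.1051]
orientation: [-179.8, -0.0, 79.1]
force: [-0.0, -0.5, -0.6]
finger_gap: 0.0564
gripper_force: 43.0
time_s: 19.2
tcp_pos: [0.589, -0.2315, 0.0963]
orientation: [-180.0, -0.0, 79.1]
force: [-0.7, -0.3, -1.6]
finger_gap: 0.0567
gripper_force: 43.0
```

```bash
python3 -m inch '[{"dx":0,"dy":0,"dz":0.05,"turn":0},{"dx":0,"dy":0,"dz":0.05,"turn":0},{"dx":0,"dy":0,"dz":0,"turn":0}]' | grep -E "pos|force:"
python3 -m inch '[{"dx":0,"dy":0,"dz":0.04,"turn":0},{"dx":0,"dy":0,"dz":0,"turn":0}]' | grep -E "pos|force:"
python3 -m inch '[{"dx":0,"dy":0,"dz":0.04,"turn":0},{"dx":0,"dy":0,"dz":0,"turn":0}]'| grep -E "pos|force:"
```

```text
tcp_pos: [0.589, -0.2314, 0.0922]
force: [-0.2, -0.7, -1.8]
gripper_force: 43.0
tcp_pos: [0.589, -0.2315, 0.0908]
force: [0.8, -0.9, -0.5]
gripper_force: 43.0
tcp_pos: [0.589, -0.2315, 0.0891]
force: [-0.4, -0.4, -0.1]
gripper_force: 43.0
```

Below the rim now, with no contact; a few more small steps until the floor is felt.

```bash
python3 -m inch '[{"dx":0,"dy":0,"dz":0.025,"turn":0},{"dx":0,"dy":0,"dz":0,"turn":0}]' | grep -E "pos|force:"
python3 -m inch '[{"dx":0,"dy":0,"dz":0.02,"turn":0},{"dx":0,"dy":0,"dz":0,"turn":0}]'| grep -E "pos|force:"
```

```text
tcp_pos: [0.5891, -0.2315, 0.0882]
force: [-0.7, -1.0, -0.6]
gripper_force: 43.0
tcp_pos: [0.5891, -0.2315, 0.0874]
force: [-0.2, -0.2, -0.2]
gripper_force: 43.0
```

```bash
python3 -m inch '[{"dx":0,"dy":0,"dz":0.02,"turn":0},{"dx":0,"dy":0,"dz":0,"turn":0}]' | grep -E "pos|force:"
python3 -m inch '[{"dx":0,"dy":0,"dz":0.02,"turn":0},{"dx":0,"dy":0,"dz":0,"turn":0}]'| grep -E "pos|force:"
```

```text
tcp_pos: [0.5892, -0.2316, 0.0871]
force: [-0.7, 1.0, 3.4]
gripper_force: 43.3
tcp_pos: [0.5892, -0.2316, 0.087]
force: [-2.4, 1.9, 7.8]
gripper_force: 43.8
```

Seated: contact is felt at TCP z 0.087, as predicted. Now I'll release, rise and look.

```bash
python3 -m inch '[{"dx":0,"dy":0,"dz":0,"turn":0},{"dx":0,"dy":0,"dz":0,"turn":0},{"dx":0,"dy":0,"dz":-0.1,"turn":0},{"dx":0,"dy":0,"dz":-0.3,"turn":0},{"dx":0,"dy":0,"dz":-0.8,"turn":0}]' 0.92
python3 -m inch '[{"dx":0,"dy":0,"dz":-0.9,"turn":0},{"dx":0,"dy":0,"dz":-0.9,"turn":0},{"dx":0,"dy":0,"dz":-0.5,"turn":0},{"dx":0,"dy":0,"dz":0,"turn":0},{"dx":0,"dy":0,"dz":0,"turn":0}]'
python3 - <<'E'
from h import *
st=manip.observe();p,d=manip.read_camera('wrist');cv2.imwrite('pics/w7.png',p);np.savez('w7.npz',p=p,d=d,st=st)
Rt=R.from_euler('xyz',st['orientation'],degrees=True).as_matrix()
X=cloud('wrist',d,st);m=(p.min(2)>150)&(d>0)&(X[...,2]>.072)&(X[...,2]<.087)&(np.hypot(X[...,0]-.589,X[...,1]+.23)<.06)
q=X[m];A=np.c_[q[:,:2]-[.589,-.231],np.ones(len(q))];k=np.linalg.lstsq(A,q[:,2],rcond=None)[0];print('cover top',k[2],'tilt deg',np.degrees(k[:2]),m.sum())
to([.5095,-.092,.16],152.6,13)
E
```

```text
time_s: 21.7
tcp_pos: [0.588, -0.2309, 0.1334]
orientation: [-179.8, -0.1, 79.1]
force: [-0.5, 0.0, 0.2]
finger_gap: 0.0788
gripper_force: 0.0
time_s: 22.32
tcp_pos: [0.5889, -0.2313, 0.2253]
orientation: [-180.0, -0.0, 79.1]
force: [0.9, 0.0, -0.3]
finger_gap: 0.0784
gripper_force: 0.0
cover top 0.07942950342800247 tilt deg [ 0.05304516 -0.02842671] 7708
0 [ 0.234 -0.2    0.124] turn -0.942 
1 [ 0.253 -0.176  0.124] turn -0.942 
2 [ 0.269 -0.15   0.124] turn -0.942 
3 [ 0.282 -0.123  0.124] turn -0.942 
4 [ 0.293 -0.094  0.124] turn -0.942 
5 [ 0.301 -0.065  0.124] turn -0.942 
6 [ 0.306 -0.035  0.124] turn -0.942 
7 [ 0.308 -0.005  0.124] turn -0.942 
8 [0.307 0.026 0.124] turn -0.942 
9 [0.303 0.056 0.124] turn -0.942 
10 [0.296 0.085 0.124] turn -0.942 
11 [0.286 0.114 0.124] turn -0.942 
12 [0.273 0.142 0.124] turn -0.942
```

View pics/w7.png

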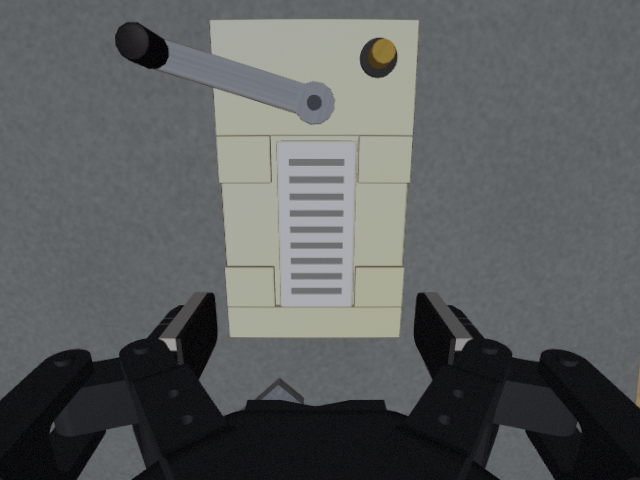

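The cover lies flat inside the recess (corners at about 278,141 / 355,141 / 352,306 / 281,306), its top measured at 79.4 mm and level. The latch is still open, knob at (133,40). Next I'll move over the knob.

```bash
python3 -m inch '[{"dx":0.23,"dy":-0.2,"dz":0.12,"turn":-0.94},{"dx":0.25,"dy":-0.18,"dz":0.12,"turn":-0.94},{"dx":0.27,"dy":-0.15,"dz":0.12,"turn":-0.94},{"dx":0.28,"dy":-0.12,"dz":0.12,"turn":-0.94},{"dx":0.29,"dy":-0.09,"dz":0.12,"turn":-0.94}]' 0.38 >/dev/null
python3 -m inch '[{"dx":0.3,"dy":-0.07,"dz":0.12,"turn":-0.94},{"dx":0.31,"dy":-0.04,"dz":0.12,"turn":-0.94},{"dx":0.31,"dy":0,"dz":0.12,"turn":-0.94},{"dx":0.31,"dy":0.03,"dz":0.12,"turn":-0.94},{"dx":0.3,"dy":0.06,"dz":0.12,"turn":-0.94}]' >/dev/null
python3 -m inch '[{"dx":0.3,"dy":0.09,"dz":0.12,"turn":-0.94},{"dx":0.29,"dy":0.11,"dz":0.12,"turn":-0.94},{"dx":0.27,"dy":0.14,"dz":0.12,"turn":-0.94},{"dx":0,"dy":0,"dz":0,"turn":0},{"dx":0,"dy":0,"dz":0,"turn":0}]'
python3 - <<'E'
from h import *
z=np.load('w7.npz',allow_pickle=True);st=z['st'].item()
k=onplane('wrist',[(133,40)],.123,st)[0];pv=onplane('wrist',[(314,102)],.091,st)[0];print('knob',k,'pivot',pv,np.hypot(*(k-pv)[:2]))
to([*k[:2],.115],152.6,4)
E
```

```text
time_s: 24.25
tcp_pos: [0.5102, -0.0922, 0.1631]
orientation: [-180.0, -0.0, 152.3]
force: [0.0, -0.0, 0.0]
finger_gap: 0.0326
gripper_force: 0.0
knob [ 0.51000621 -0.09142877  0.123     ] pivot [ 0.60553755 -0.14272302  0.091     ] 0.10843124401613104
0 [0.003 0.004 0.301] turn -0.011 
1 [0.003 0.004 0.301] turn -0.011 
2 [0.003 0.004 0.301] turn -0.011 
3 [0.003 0.004 0.301] turn -0.011
```

```bash
python3 -m inch '[{"dx":0,"dy":0,"dz":0.3,"turn":0},{"dx":0,"dy":0,"dz":0.3,"turn":0},{"dx":0,"dy":0,"dz":0.3,"turn":0},{"dx":0,"dy":0,"dz":0.3,"turn":0},{"dx":0,"dy":0,"dz":0,"turn":0}]'
python3 -m inch '[{"dx":0,"dy":-0.15,"dz":0,"turn":-0.5},{"dx":-0.01,"dy":-0.29,"dz":0,"turn":-1},{"dx":-0.01,"dy":-0.29,"dz":0,"turn":-1},{"dx":0,"dy":0,"dz":0,"turn":0}]'
python3 - <<'E'
from h import *
to([.5855,-.2507,.115],259.1,14)
E
```

```text
time_s: 24.88
tcp_pos: [0.5092, -0.0917, 0.1141]
orientation: [-180.0, -0.2, 152.4]
force: [0.0, -0.1, -0.1]
finger_gap: 0.0323
gripper_force: 0.0
time_s: 25.38
tcp_pos: [0.4999, -0.1197, 0.1158]
orientation: [-180.0, 0.0, 167.3]
force: [0.4, 0.3, -0.8]
finger_gap: 0.0325
gripper_force: 0.0
0 [-0.201 -0.195  0.002] turn -1.093 
1 [-0.177 -0.216  0.002] turn -1.093 
2 [-0.151 -0.235  0.002] turn -1.093 
3 [-0.123 -0.251  0.002] turn -1.093 
4 [-0.094 -0.263  0.002] turn -1.093 
5 [-0.063 -0.272  0.002] turn -1.093 
6 [-0.032 -0.278  0.002] turn -1.093 
7 [ 0.    -0.279  0.002] turn -1.093 
8 [ 0.032 -0.278  0.002] turn -1.093 
9 [ 0.064 -0.272  0.002] turn -1.093 
10 [ 0.094 -0.263  0.002] turn -1.093 
11 [ 0.124 -0.251  0.002] turn -1.093 
12 [ 0.151 -0.235  0.002] turn -1.093 
13 [ 0.177 -0.216  0.002] turn -1.093
```

```bash
python3 -m inch '[{"dx":-0.01,"dy":-0.29,"dz":0,"turn":-1},{"dx":-0.01,"dy":-0.29,"dz":0,"turn":-1},{"dx":-0.01,"dy":-0.29,"dz":0,"turn":-1},{"dx":-0.01,"dy":-0.29,"dz":0,"turn":-1},{"dx":-0.01,"dy":-0.29,"dz":0,"turn":-1}]'
python3 -m inch '[{"dx":-0.02,"dy":-0.29,"dz":0,"turn":-1},{"dx":-0.02,"dy":-0.29,"dz":0,"turn":-1},{"dx":-0.02,"dy":-0.29,"dz":0,"turn":-1},{"dx":-0.02,"dy":-0.29,"dz":0,"turn":-1},{"dx":0,"dy":0,"dz":0,"turn":0}]'
python3 - <<'E'
from h import *
v=manip.observe()['tcp_pos'][:2]-np.array([.606,-.1425]);print('radius',np.hypot(*v),'angle',np.degrees(np.arctan2(v[1],v[0]))%360)
to([.5855,-.2507,.115],259.1,6)
E
```

```text
time_s: 26.0
tcp_pos: [0.5017, -0.1763, 0.1158]
orientation: [180.0, 0.1, -162.5]
force: [1.1, 1.1, 0.6]
finger_gap: 0.0323
gripper_force: 0.5
time_s: 26.62
tcp_pos: [0.5252, -0.2167, 0.1156]
orientation: [-180.0, 0.0, -138.7]
force: [-0.8, 0.4, -0.2]
finger_gap: 0.0324
gripper_force: 0.0
radius 0.10967999254417388 angle 222.543040254849
0 [-0.095 -0.272  0.003] turn -1.051 
1 [-0.065 -0.281  0.003] turn -1.051 
2 [-0.034 -0.287  0.003] turn -1.051 
3 [-0.002 -0.289  0.003] turn -1.051 
4 [ 0.03  -0.287  0.003] turn -1.051 
5 [ 0.061 -0.282  0.003] turn -1.051
```

```bash
python3 -m inch '[{"dx":-0.02,"dy":-0.29,"dz":0,"turn":-1},{"dx":-0.02,"dy":-0.29,"dz":0,"turn":-1},{"dx":-0.02,"dy":-0.29,"dz":0,"turn":-1},{"dx":-0.02,"dy":-0.29,"dz":0,"turn":-1},{"dx":-0.02,"dy":-0.29,"dz":0,"turn":-1}]'
python3 -m inch '[{"dx":-0.01,"dy":-0.29,"dz":0,"turn":-1},{"dx":0,"dy":0,"dz":0,"turn":0}]'
python3 -m inch '[{"dx":0,"dy":-0.07,"dz":0,"turn":-0.2},{"dx":0,"dy":0,"dz":0,"turn":0}]'
python3 -m inch '[{"dx":0,"dy":-0.05,"dz":0,"turn":-0.1},{"dx":0,"dy":0,"dz":0,"turn":0}]'
```

```text
time_s: 27.25
tcp_pos: [0.5726, -0.2467, 0.1154]
orientation: [179.9, 0.0, -108.5]
force: [-0.8, 0.2, 1.3]
finger_gap: 0.0325
gripper_force: 0.5
time_s: 27.5
tcp_pos: [0.5844, -0.2504, 0.1154]
orientation: [-180.0, -0.0, -102.7]
force: [-0.1, 0.3, -1.4]
finger_gap: 0.0324
gripper_force: 0.0
time_s: 27.75
tcp_pos: [0.5865, -0.2511, 0.1155]
orientation: [180.0, 0.0, -101.4]
force: [-0.8, 0.2, -1.0]
finger_gap: 0.0322
gripper_force: 0.2
time_s: 28.0
tcp_pos: [0.5887, -0.2517, 0.1155]
orientation: [180.0, 0.0, -100.8]
force: [-1.4, 1.1, 0.4]
finger_gap: 0.0325
gripper_force: 0.4
```

```bash
python3 -m inch '[{"dx":0,"dy":-0.05,"dz":0,"turn":0},{"dx":0,"dy":0,"dz":0,"turn":0}]' | grep -E "pos|force:"
python3 -m inch '[{"dx":0,"dy":-0.04,"dz":0,"turn":0},{"dx":0,"dy":0,"dz":0,"turn":0}]' | grep -E "pos|force:"
```

```text
tcp_pos: [0.5894, -0.2519, 0.1153]
force: [-5.2, 1.5, 3.8]
gripper_force: 2.6
tcp_pos: [0.5895, -0.2519, 0.1153]
force: [-8.7, 2.2, 6.3]
gripper_force: 4.4
```

The stop is felt: 8.7 N with no further motion. I'll back off to centre, rise clear and check.

```bash
python3 -m inch '[{"dx":0,"dy":0.13,"dz":0,"turn":0},{"dx":0,"dy":0,"dz":0,"turn":0},{"dx":0,"dy":0,"dz":-0.4,"turn":0},{"dx":0,"dy":0,"dz":-0.8,"turn":0},{"dx":0,"dy":0,"dz":-0.9,"turn":0}]'
python3 -m inch '[{"dx":-1,"dy":0,"dz":-0.9,"turn":0},{"dx":-1,"dy":0,"dz":-0.5,"turn":0},{"dx":0,"dy":0,"dz":0,"turn":0},{"dx":0,"dy":0,"dz":0,"turn":0}]'
python3 - <<'E'
from h import *
st=manip.observe();p,d=manip.read_camera('wrist');cv2.imwrite('pics/w8.png',p);np.savez('w8.npz',p=p,d=d,st=st)
E
```

```text
time_s: 29.12
tcp_pos: [0.5874, -0.2515, 0.2013]
orientation: [-180.0, -0.0, -100.8]
force: [-0.0, 0.3, -0.6]
finger_gap: 0.0328
gripper_force: 0.0
time_s: 29.62
tcp_pos: [0.6024, -0.1732, 0.256]
orientation: [-179.9, -0.0, -100.8]
force: [-0.1, -0.2, -0.3]
finger_gap: 0.0323
gripper_force: 0.0
```

View pics/w8.png

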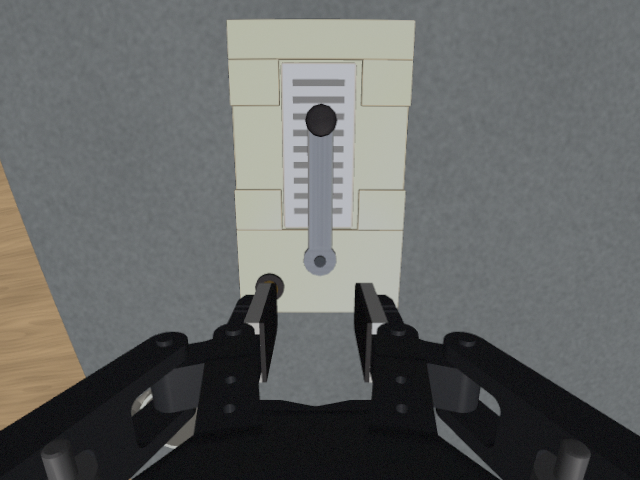

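The latch bar lies straight along the middle of the seated cover (knob at 321,120, pivot at 320,261). The gripper touches nothing, so I'm handing in.

```bash
python3 -c "
from rig import manip
print(manip.hand_in())"
```

```text
the job is handed in; nothing more can be done
None
```

The cover sits flat in the grinder's recess and the latch bar is closed against its stop; I handed the job in at about 30 s, with the mug, paint bottle and brush not touched.

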